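# Switch off the mushroom dryer and unload it by size

## Robot

A 6-joint arm with a two-finger parallel gripper is mounted at the origin on the work surface. World frame = base frame: x ahead of the robot, y to its left, z up, the work surface at z = 0. Lengths are in m, angles in degrees, forces in N, time in s.
With the tool pointing down it reaches from about 0.325 to 0.85 m from the base axis. Payload 15.5 kg.
Tool frame: the origin (TCP) lies at the very end of the fingers, on their centre line; the grasp point (between the pads) lies arm.grip_depth behind it (arm.grip_depth is the distance from the TCP to the grasp point, in m); z points along the fingers, y is the direction in which the jaws open and shut (so a half turn about z gives the same grasp; the last joint's range is limited). The gripper opens to 91 mm and grips with 3 to 60 N. Pads are 32 mm wide; open, the fingers measure 118 mm over their backs; the gripper's body (76 mm by 178 mm) begins 60 mm behind the grasp point.
Start: joints at [-5.472, 28.281, 77.091, -0, 74.628, -5.472], TCP at [0.625, 0, 0.214] pointing down, gripper open.
Joint ranges: [-166.48, 166.48], [-47.26, 123.95], [12.59, 153.08], [-70.14, 250.14], [6.76, 159.57], [-176.63, 176.63]. Speed limits (degrees/s): [108.29, 108.29, 147.25, 172.46, 172.46, 172.46].

## Interface

Orientations are given as a 3x3 rotation matrix whose columns are the frame's x, y, z axes.
In Python, from rig import arm gives the robot as it stands. Calls block until the motion is done:
- arm.move_to(position, orientation): joint-space move of the TCP to a pose.
- arm.move_l(position, orientation=None, feed=0.15): straight line of the TCP; orientation=None keeps the orientation; feed is the mean speed in m/s.
- arm.move_joints(angles): joint-space move.
- arm.grip(opening): finger opening in m; the grip force is fixed at half the most; returns when the fingers have stopped.
- arm.sleep(seconds).
- arm.solve_ik(position, orientation): joint angles nearest the present ones, or None.
- arm.snapshot(name): name is "scene" or "side" or "wrist"; returns the picture (384x512x3 uint8, red, green, blue); there is no depth.
- arm.get_calibration(name): a dict with "intrinsics" (3x3 intrinsics, pixels), "cam_to_world" (4x4, takes a point from camera to world coordinates). Camera axes: x right, y down, z forward; pixel columns grow to the right and rows downward; lengths in m; the calibration is good to about 2 mm. A picture is of the moment at which its call begins: read the wrist's pose just before it. get_calibration takes no time and is no camera call; for the wrist camera it gives the pose at the moment of the call.
A pose or a line that the arm cannot do raises arm.Unreachable and nothing moves.
- arm.sign_off(): hands the job in, once; it reports no verdict.
Readings, each from a call of its own:
- arm.current_t(): time.
- arm.current_joint_positions(): joint angles.
- arm.current_dq(): joint speeds.
- arm.current_tau(): joint torques, N m.
- arm.current_ee_pos(): TCP position.
- arm.current_tool_rot(): TCP orientation.
- arm.current_force(): force on the tool from outside, world axes, zero at the start.
- arm.current_torque(): the same for the moment, N m.
- arm.current_width(): finger opening in m.
Only numpy, scipy, OpenCV 4.12 (cv2) and the standard library are available. Lean on these libraries where they do the work, as an engineer would, in place of code of your own. Each camera call takes 0.05 s, during which the arm holds its last target.

## Task

The mushrooms are dry: turn the dryer's heat knob (the larger one) fully anticlockwise to its stop, then pull the drawer all the way open and move every mushroom out of it, the large ones into the orange crate and the small ones into the white tray, each lying flat on the box's floor, cap down and stem up. When the drawer is empty push it fully shut, and only then turn the fan knob (the smaller one) fully anticlockwise to its stop. Do not shift the other things on the table.

Things in the scene. Friction and masses are not known exactly. Their poses are not given: they have to be found in the camera images.
- heat (a joint): heat knob of the dryer, angle in rad: 0 = off, at the anticlockwise end stop (seen from above); grows clockwise to 2.6. Stays where it is left (friction about 0.03 N m)
- heat_grip (a point): the LARGER knob (disc 54 mm across), right one of two on the dryer's top, vertical axis. A bar grip 51 mm long, 14 mm wide stands on the disc, from 14 to 44 mm above the dryer's top. The point: on the axis, 37 mm above the dryer's top; x along the bar, turning with it. A white line marks the bar's -x end; at off it points to the dryer's front, at a black mark on the top's edge
- fan (a joint): fan knob of the dryer, same sense: 0 = off, at the anticlockwise end stop; grows clockwise to 2.6. Stays where it is left
- fan_grip (a point): the SMALLER knob (disc 40 mm across, bar 38 mm long, 14 mm wide), 95 mm to the left of the heat knob; same heights, point, axes and marks as heat_grip
- drawer (a joint): the dryer's only drawer: travel in m, 0 = shut, 0.18 = open against its stop; slides along the dryer's -x (towards the robot); about 1 N of friction, stays where it is left
- drawer_handle (a point): middle of the drawer's level steel bar handle: 12 mm thick, 120 mm long along the dryer's y, 45 mm in front of the drawer front (33 mm clear gap behind it), 158 mm above the table, 37 mm below the dryer's top, 15 mm below the drawer front's top edge. Moves with the drawer; axes as the dryer's
- drawer_floor (a point): centre of the drawer's inner floor, 100 mm above the table; inside 170 (x) by 260 (y) mm, side and rear walls 29 mm above the floor, the front panel 73 mm above the floor. Fully open, the whole inside lies in front of the dryer's body. Axes as the dryer's
- dryer: white benchtop food dryer, 250 deep (x), 320 wide (y), 195 mm high, fixed to the table; origin at table height, at the middle of its front (the drawer front's face when shut); x points back into it, the front faces the robot
- crate: orange slatted plastic crate, the larger box, outside 240 (x) by 190 (y) by 65 mm high, walls 5 mm (10 mm posts in the inner corners), inner floor 5 mm above the table; fixed; origin at the centre of its underside
- tray: white plain-walled plastic tray, the smaller box, outside 160 by 160 by 45 mm high, walls 5 mm, inner floor 5 mm above the table; fixed; origin at the centre of its underside
- big1: large dried mushroom (hard, 30 g): brown cap 74 mm across and 25 mm thick, lying dome down on a flat 54 mm across, with a pale upright stem 24 mm across whose top is 62 mm above the cap's underside. Origin at the middle of the underside, z up along the stem. Starts in the drawer on its floor, or is absent
- big2: large dried mushroom (hard, 30 g): brown cap 74 mm across and 25 mm thick, lying dome down on a flat 54 mm across, with a pale upright stem 24 mm across whose top is 62 mm above the cap's underside. Origin at the middle of the underside, z up along the stem. Starts in the drawer on its floor, or is absent
- big3: large dried mushroom (hard, 30 g): brown cap 74 mm across and 25 mm thick, lying dome down on a flat 54 mm across, with a pale upright stem 24 mm across whose top is 62 mm above the cap's underside. Origin at the middle of the underside, z up along the stem. Starts in the drawer on its floor, or is absent
- small1: small dried mushroom (hard, 20 g): brown cap 54 mm across and 21 mm thick, dome down on a flat 39 mm across, pale upright stem 24 mm across, top 58 mm above the cap's underside. Origin at the middle of the underside, z up along the stem. Starts in the drawer on its floor, or is absent
- small2: small dried mushroom (hard, 20 g): brown cap 54 mm across and 21 mm thick, dome down on a flat 39 mm across, pale upright stem 24 mm across, top 58 mm above the cap's underside. Origin at the middle of the underside, z up along the stem. Starts in the drawer on its floor, or is absent
- knife: trimming knife with a yellow handle, 180 mm long, lying; bystander, to be left where it is
- mug: white mug, 80 mm across, 90 mm high; bystander, to be left where it is
- jar: glass jar, 70 mm across, 100 mm high; bystander, to be left where it is
- brush: flat hand brush with a wooden handle, lying, under 40 mm high; bystander, to be left where it is
- spray: white bottle, 70 mm across, 190 mm high; bystander, to be left where it is
- tape: cardboard-coloured roll of tape, 100 mm across, 45 mm high; bystander, to be left where it is
Things that resemble listed ones, but are neither listed nor needed, are in the scene too. Leave any green or purple look-alike of the tray alone.

How it is judged (in metres and radians):
On the way, in this order (a step that is already met when the one before it is completed fails the run):
1. the heat knob is off, at its anticlockwise stop (value of joint heat below 0.1 rad), for 0.2 s.
2. the drawer is pulled open (value of joint drawer above 0.155 m), for 0.2 s.
3. every large mushroom lies stem up in the crate and every small one in the tray (x of big1 in the frame of crate between -0.09 and 0.09 m and y of big1 in the frame of crate between -0.065 and 0.065 m and z of big1 in the frame of crate between -0.005 and 0.02 m and angle between each of big1, big2, big3, small1, small2's own z axis and vertical below 0.3 rad and x of big2 in the frame of crate between -0.09 and 0.09 m and y of big2 in the frame of crate between -0.065 and 0.065 m and z of big2 in the frame of crate between -0.005 and 0.02 m and x of big3 in the frame of crate between -0.09 and 0.09 m and y of big3 in the frame of crate between -0.065 and 0.065 m and z of big3 in the frame of crate between -0.005 and 0.02 m and x of small1 in the frame of tray between -0.06 and 0.06 m and y of small1 in the frame of tray between -0.06 and 0.06 m and z of small1 in the frame of tray between -0.005 and 0.02 m and x of small2 in the frame of tray between -0.06 and 0.06 m and y of small2 in the frame of tray between -0.06 and 0.06 m and z of small2 in the frame of tray between -0.005 and 0.02 m), for 0.2 s.
4. the drawer is shut (value of joint drawer below 0.01 m), for 0.2 s.
5. the fan knob is off, at its anticlockwise stop (value of joint fan below 0.1 rad), for 0.2 s.
At the end, for the whole second after the job is handed in: Both knobs within 0.1 rad of their anticlockwise stops, the drawer within 10 mm of shut, every large mushroom flat on the floor of the crate and every small one flat on the floor of the tray, stem up (within 0.3 rad of upright, underside no more than 15 mm above the box's floor), at rest (all of step 3 and value of joint each of heat, fan below 0.1 rad and value of joint drawer below 0.01 m and linear speed of each of big1, big2, big3, small1, small2 below 0.02 m/s); the robot touches nothing.
It fails at once if one of the other things on the table is shifted by more than 40 mm (distance of any of knife, mug, jar, brush, spray, tape from where it was at the start of the episode above 0.04 m).
Of big1, big2, big3, small1, small2 only 3 to 5 are there at a start; the rules pass over those that are not, and their reading is None.
At some moment in a run one of big1, big2, big3, small1, small2 may be knocked a few centimetres aside while the robot is not near it.
It also fails if it takes over 210 s, if anything falls off the work surface, if the arm or the gripper's body presses on something with over 40 N, if the wrist force passes 120 N, or if a joint passes its speed limit or range.

## Working session

There is one attempt and no reset: what is moved stays moved. The work goes in short steps, each a Python script; the robot and the scene stay as the last script left them, time stands still between calls to the robot, and variables do not carry over. Pictures are saved under pics/ and viewed, and the job is handed in when it is done.

```bash
mkdir -p pics; ls
python3 - <<'E'
from rig import arm
import cv2
for n in ["scene","side","wrist"]:
    im=arm.snapshot(n); cv2.imwrite(f"pics/{n}0.png",cv2.resize(im[:,:,::-1],(800,600),interpolation=cv2.INTER_CUBIC))
    c=arm.get_calibration(n); print(n,c["intrinsics"].tolist(),c["cam_to_world"].round(4).tolist())
print(arm.grip_depth,arm.current_t(),arm.current_tool_rot(),arm.current_width())
E
```

```text
pics
scene [[440.0557339095968, 0.0, 258.3330118024354], [0.0, 440.0557339095968, 188.74732111261272], [0.0, 0.0, 1.0]] [[-0.8485, 0.4441, -0.2877, 1.0405], [0.5289, 0.6948, -0.4874, 0.7597], [-0.0166, -0.5657, -0.8244, 1.5816], [0.0, 0.0, 0.0, 1.0]]
side [[425.35887499338156, 0.0, 251.4639256524687], [0.0, 425.35887499338156, 184.56992529081256], [0.0, 0.0, 1.0]] [[-0.7074, -0.3558, 0.6107, -0.3887], [-0.7068, 0.3497, -0.615, 0.8757], [0.0053, -0.8667, -0.4988, 0.9006], [0.0, 0.0, 0.0, 1.0]]
wrist [[311.5483910821914, 0.0, 252.64981758498973], [0.0, 311.5483910821914, 191.5943647878696], [0.0, 0.0, 1.0]] [[1.0, 0.0002, -0.0009, 0.6239], [-0.0001, -0.9586, -0.2848, 0.0805], [-0.001, 0.2848, -0.9586, 0.3842], [0.0, 0.0, 0.0, 1.0]]
0.0188 0.15 [[ 2.15562327e-05  9.99999594e-01 -9.00747538e-04]
 [ 9.99999995e-01 -2.14668816e-05  9.92061824e-05]
 [ 9.91868059e-05 -9.00749672e-04 -9.99999589e-01]] 0.09134978360288853
```

View pics/scene0.png

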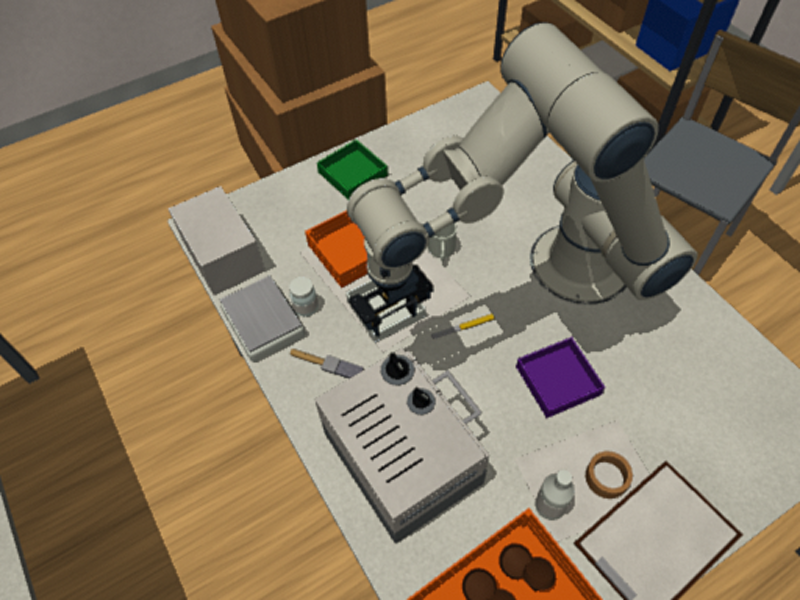

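View pics/side0.png

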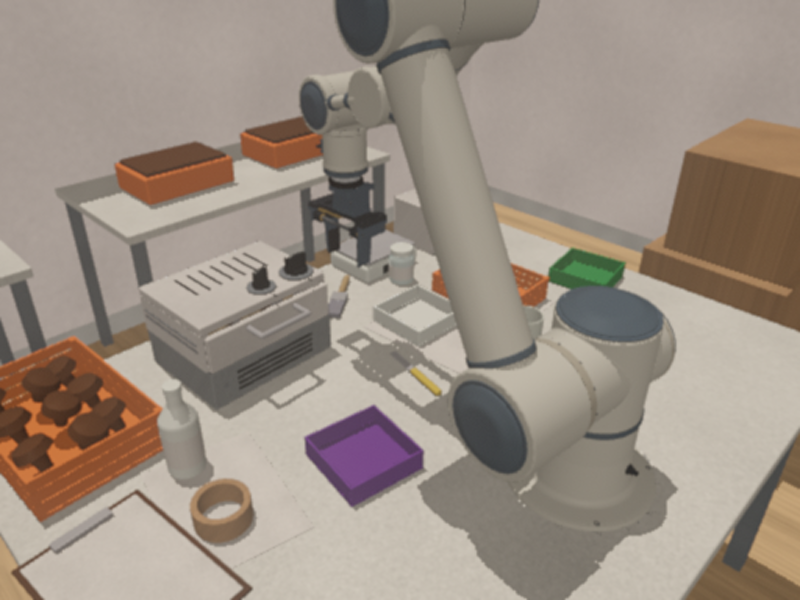

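View pics/wrist0.png

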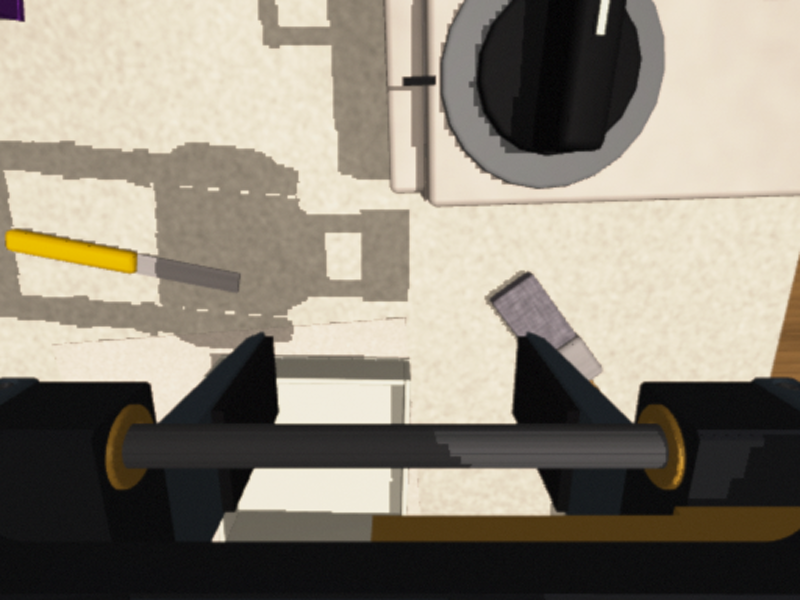

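The full orange crate at scene(500,560) and the side(80,420) pixels holds look-alike mushrooms. The empty one at scene(340,245) seems to be the target. The white tray is under the gripper. I'll raise the arm for a better view.

```bash
cat > h.py <<'E'
from rig import arm
import numpy as np, cv2
def shot(n,name,crop=None,size=(800,600)):
    c=arm.get_calibration(n); im=arm.snapshot(n)
    np.savez(f"pics/{name}.npz",im=im,K=c["intrinsics"],T=c["cam_to_world"])
    o=im[:,:,::-1]
    cv2.imwrite(f"pics/{name}.png",cv2.resize(o,size,interpolation=cv2.INTER_CUBIC))
def crop(name,u0,v0,w,h,out):   # in 800x600 coords
    d=np.load(f"pics/{name}.npz"); s=1.5625
    im=d["im"][int(v0/s):int((v0+h)/s),int(u0/s):int((u0+w)/s),::-1]
    cv2.imwrite(f"pics/{out}.png",cv2.resize(im,(800,int(800*h/w)),interpolation=cv2.INTER_CUBIC))
def ray(name,u,v,z,s=1.5625):
    d=np.load(f"pics/{name}.npz"); T=d["T"]
    r=T[:3,:3]@np.linalg.solve(d["K"],[(u+.5)/s-.5,(v+.5)/s-.5,1]); o=T[:3,3]
    return (o+r*(z-o[2])/r[2])
def proj(name,P,s=1.5625):
    d=np.load(f"pics/{name}.npz"); T=np.linalg.inv(d["T"])
    p=d["K"]@(T[:3,:3]@np.asarray(P)+T[:3,3]); return ((p[:2]/p[2]+.5)*s-.5)
def R(yaw): # jaw (y) direction at yaw deg in world; tool z down
    a=np.radians(yaw); y=np.array([np.cos(a),np.sin(a),0]); z=np.array([0,0,-1.]); return np.column_stack([np.cross(y,z),y,z])
E
python3 - <<'E'
from h import *
print(arm.current_tool_rot().round(2))
for p in [(.5,0,.45),(.5,0,.55),(.55,0,.5),(.6,0,.5)]:
  for y in [0,90,-90,180]:
    q=arm.solve_ik(p,R(y)); print(p,y,None if q is None else np.round(q))
E
```

```text
[[ 0.  1. -0.]
 [ 1. -0.  0.]
 [ 0. -0. -1.]]
(0.5, 0, 0.45) 0 [ -7.   9.  70.  -0. 101.  -7.]
(0.5, 0, 0.45) 90 [ -7.   9.  70.  -0. 101. -97.]
(0.5, 0, 0.45) -90 [ -7.   9.  70.  -0. 101.  83.]
(0.5, 0, 0.45) 180 [ -7.   9.  70.  -0. 101. 173.]
(0.5, 0, 0.55) 0 [ -7.   9.  55.  -0. 115.  -7.]
(0.5, 0, 0.55) 90 [ -7.   9.  55.  -0. 115. -97.]
(0.5, 0, 0.55) -90 [ -7.   9.  55.  -0. 115.  83.]
(0.5, 0, 0.55) 180 [ -7.   9.  55.  -0. 115. 173.]
(0.55, 0, 0.5) 0 [ -6.  14.  56.  -0. 109.  -6.]
(0.55, 0, 0.5) 90 [ -6.  14.  56.  -0. 109. -96.]
(0.55, 0, 0.5) -90 [ -6.  14.  56.  -0. 109.  84.]
(0.55, 0, 0.5) 180 [ -6.  14.  56.  -0. 109. 174.]
(0.6, 0, 0.5) 0 [ -6.  19.  49.  -0. 112.  -6.]
(0.6, 0, 0.5) 90 [ -6.  19.  49.  -0. 112. -96.]
(0.6, 0, 0.5) -90 [ -6.  19.  49.  -0. 112.  84.]
(0.6, 0, 0.5) 180 [ -6.  19.  49.  -0. 112. 174.]
```

Run:
```python
from h import *
arm.move_to([.6,0.12,.48],R(0)); shot("wrist","w1"); shot("scene","s1")
arm.move_to([.5,-0.2,.48],R(0)); shot("wrist","w2"); shot("side","d2")
print(arm.current_t())
```

```text
2.7417
```

View pics/w1.png

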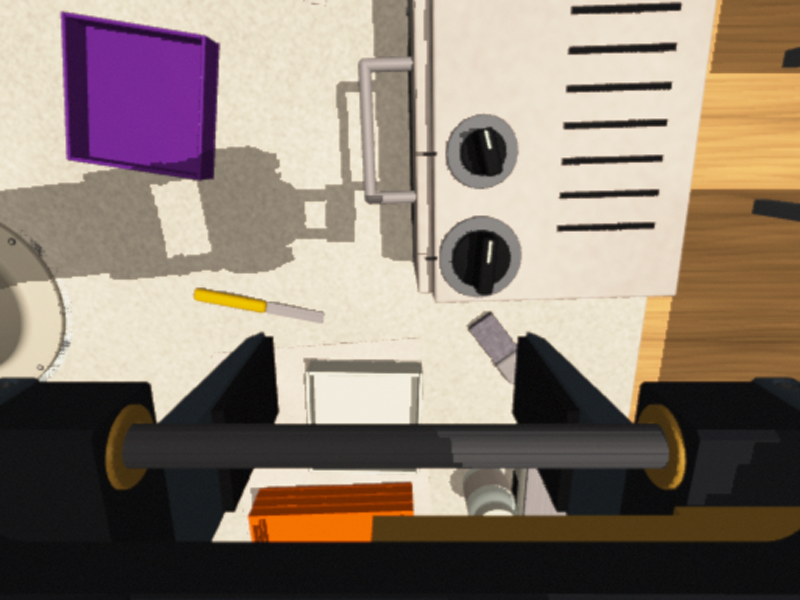

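View pics/w2.png

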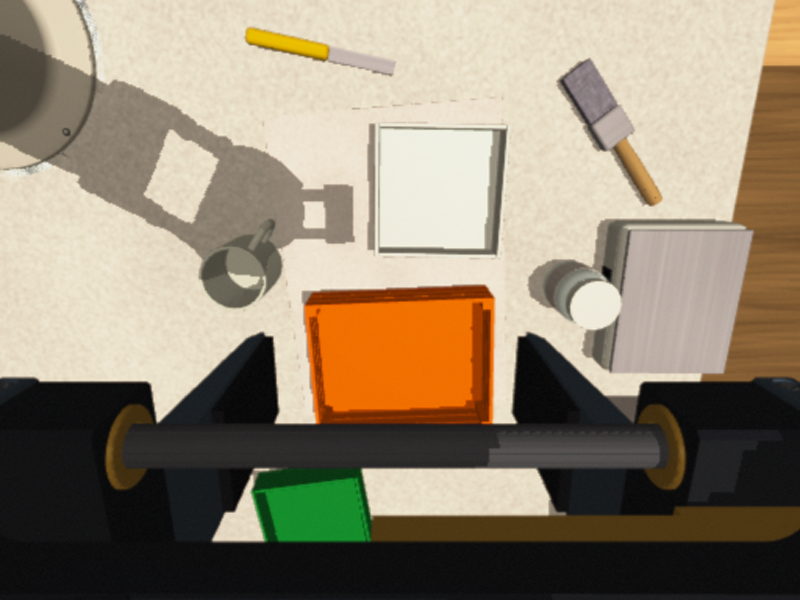

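View pics/s1.png

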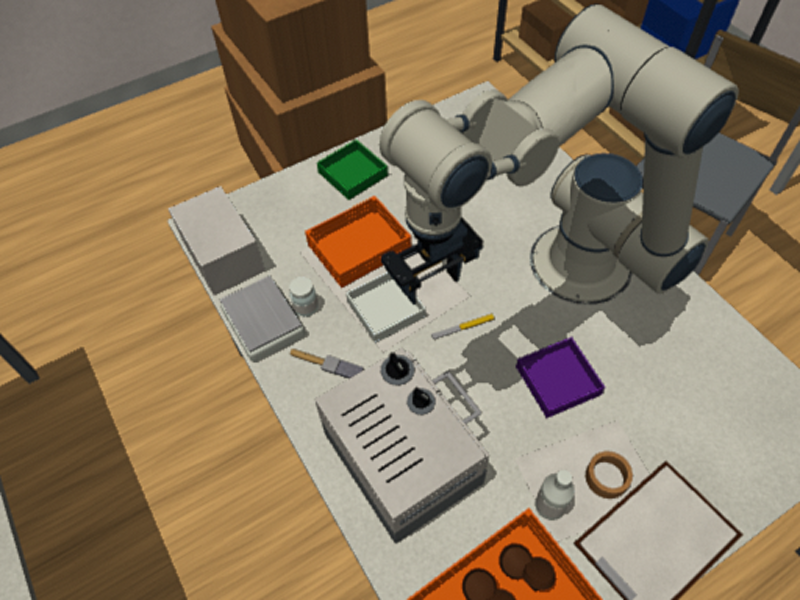

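View pics/d2.png

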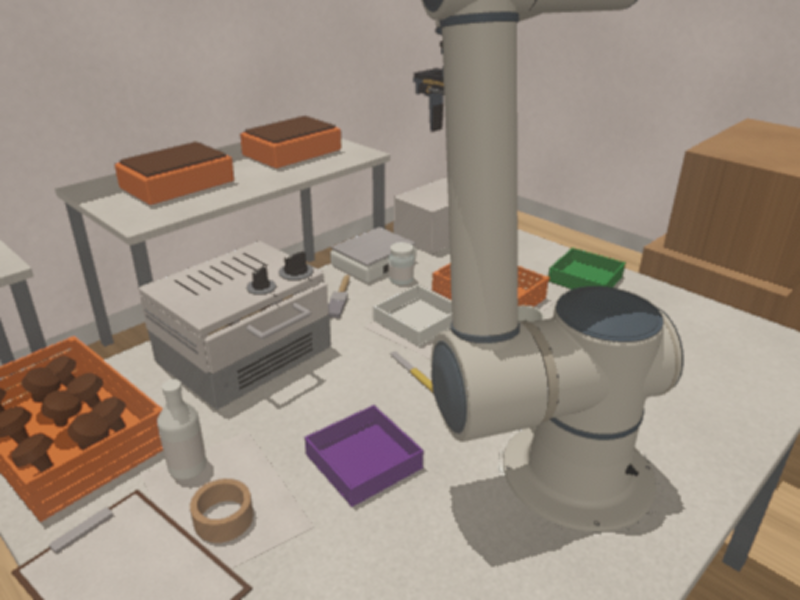

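```bash
python3 - <<'E'
from h import *
def p(n,u,v,z,l=""): print(l,n,u,v,z,ray(n,u,v,z)[:2].round(4))
p("w1",481,256,.209,"heat disc"); p("w1",482,151,.209,"fan disc")
p("w1",363,62,.158,"hA"); p("w1",373,201,.158,"hB")
p("w1",436,300,.195,"dry FR"); p("w1",675,293,.195,"dry BR"); p("w1",433,154,.195,"fan mark");p("w1",435,258,.195,"heat mark")
for c in [(376,124),(507,125),(499,258),(376,255)]: p("w2",*c,.045,"tray rim")
for c in [(306,296),(493,290),(494,420),(317,424)]: p("w2",*c,.065,"crate rim")
E
python3 - <<'E'
import sys; sys.path.insert(0,'.')
from h import *
crop("w1",420,100,120,220,"w1k"); crop("w2",290,100,230,340,"w2b")
E
```

```text
heat disc w1 481 256 0.209 [0.6773 0.111 ]
fan disc w1 482 151 0.209 [0.6736 0.2032]
hA w1 363 62 0.158 [0.5689 0.2819]
hB w1 373 201 0.158 [0.5764 0.1561]
dry FR w1 436 300 0.195 [0.6382 0.0646]
dry BR w1 675 293 0.195 [0.8694 0.0717]
fan mark w1 433 154 0.195 [0.6323 0.2008]
heat mark w1 435 258 0.195 [0.6363 0.1062]
tray rim w2 376 124 0.045 [ 0.4771 -0.0839]
tray rim w2 507 125 0.045 [ 0.6307 -0.0849]
tray rim w2 499 258 0.045 [ 0.6311 -0.2436]
tray rim w2 376 255 0.045 [ 0.4755 -0.2399]
crate rim w2 306 296 0.065 [ 0.388  -0.2881]
crate rim w2 493 290 0.065 [ 0.6218 -0.2801]
crate rim w2 494 420 0.065 [ 0.6337 -0.4627]
crate rim w2 317 424 0.065 [ 0.3937 -0.469 ]
```

View pics/w1k.png

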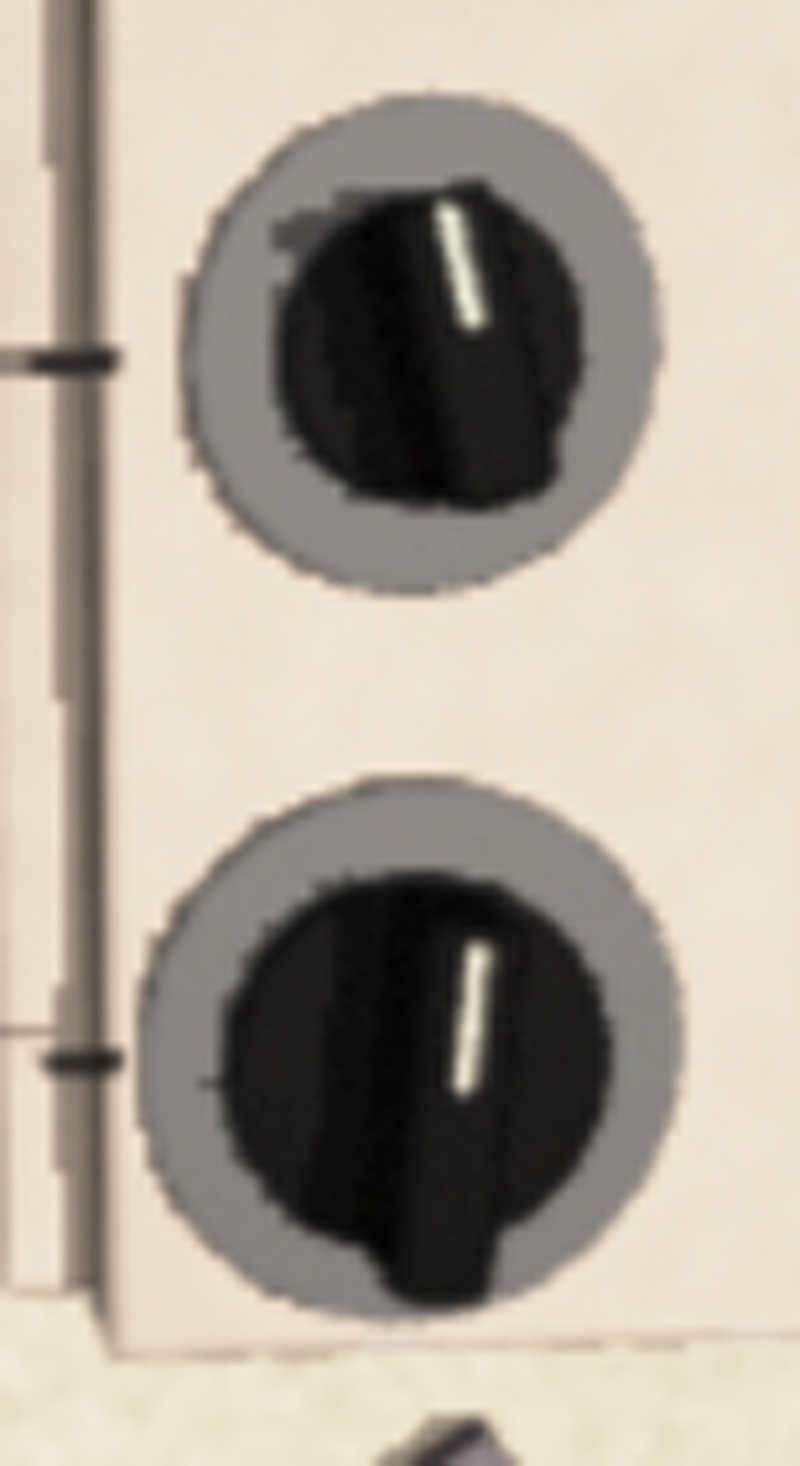

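View pics/w2b.png

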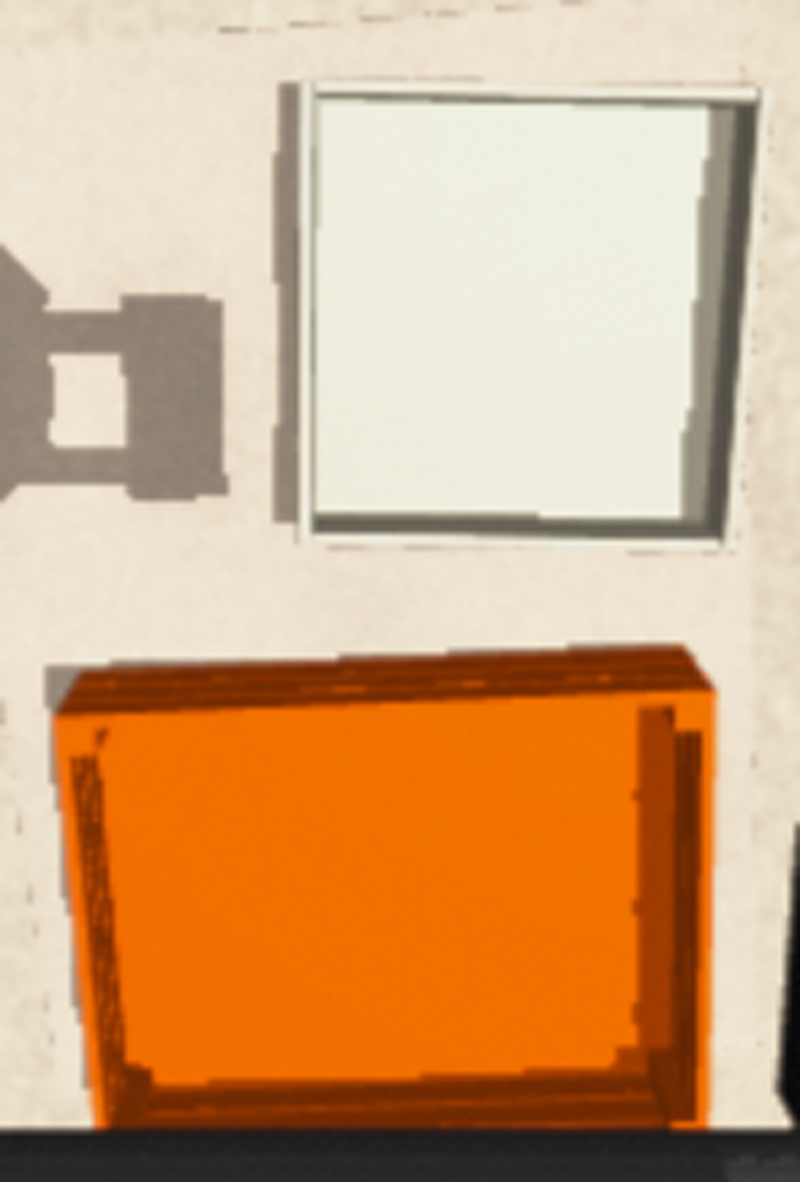

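Two orange crates fit by colour. The one at w2(400,355) measures about 240x188 mm, is empty and can be reached. The full one at scene(500,560) is a decoy. The plain white tray is at w2(440,190) and measures about 156x158 mm. The heat knob is the larger one, at w1(481,256), and the fan knob is at w1(482,151). They are 93 mm apart against the given 95. Next I'll hover over the heat knob and refine its position.

Run:
```python
from h import *
for a,b in [((482,1095),(463,942))]: pass
def cw(x,y): return (420+x/6.667,100+y/6.667)
for i,o in [((463,1095),(482,942)),((475,325),(443,205))]:
    d=ray("w1",*cw(*o),.239)-ray("w1",*cw(*i),.239); print(np.degrees(np.arctan2(d[1],d[0])))
arm.move_to([.678,.110,.33],R(-7)); arm.grip(.05)
arm.move_l([.678,.110,.29]); shot("wrist","w3"); print(arm.current_t(), proj("w3",[.678,.110,.239]))
```

```text
86.18528703892014
108.51670853952349
5.425 [397.13054137 328.1873909 ]
```

View pics/w3.png

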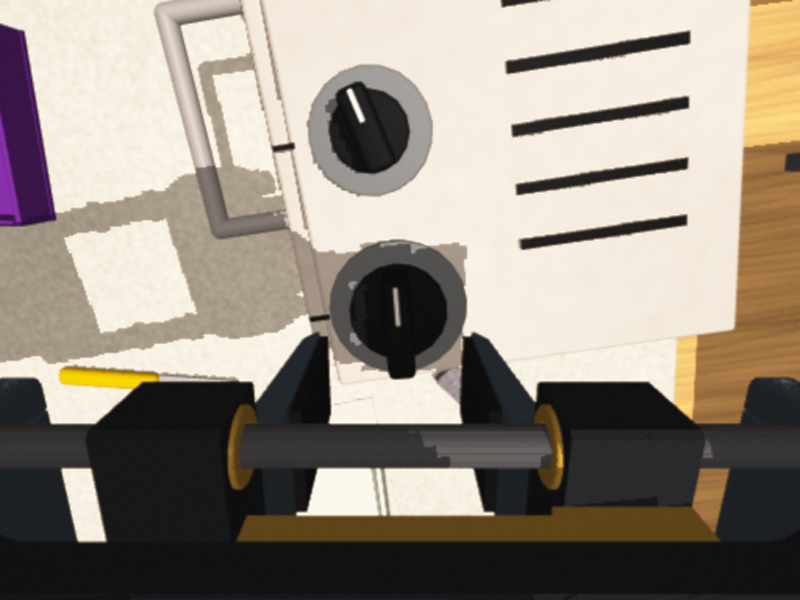

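Run:
```python
from h import *
crop("w3",300,220,200,180,"w3k")
print(proj("w3",[.678,.110,.209]),ray("w3",398,306,.209),ray("w3",370,131,.209))
d=ray("w3",396,290,.239)-ray("w3",399,326,.239);print(np.degrees(np.arctan2(d[1],d[0])))
d=ray("w3",396,290,.239)-ray("w3",401,376,.239);print(np.degrees(np.arctan2(d[1],d[0])))
```

```text
[396.94168039 309.33739602] [0.67879864 0.11181453 0.209     ] [0.67597939 0.20254092 0.209     ]
87.62254394655915
86.23735233432937
```

View pics/w3k.png

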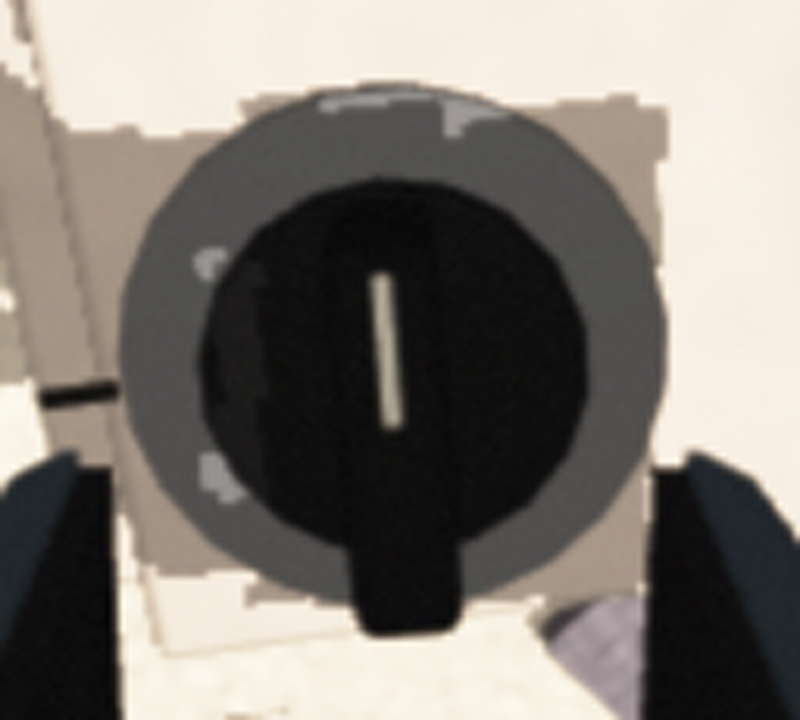

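Run:
```python
from h import *
c=[.6785,.111]
y0=-3.5
arm.move_to([*c,.27],R(y0)); arm.move_l([*c,.217],feed=.08); arm.grip(.0)
print("w",arm.current_width(),arm.current_force().round(1),arm.current_torque().round(2))
for d in [30,60,85,90,93,95,97,99]:
    arm.move_to([*c,.217],R(y0+d)); t=arm.current_torque(); print(d,arm.current_force().round(1),t.round(2))
    if abs(t[2])>.6: break
arm.grip(.05); arm.move_l([*c,.29]); shot("wrist","w4"); print(arm.current_t())
```

```text
w 0.0135882108683629 [ 4.5 -1.2 -2.8] [-0.21 -0.84  0.01]
30 [-4.3 -2.1  3.7] [-0.64  0.81  0.06]
60 [-12.4  -9.7   9.2] [-1.85  2.16  0.01]
85 [-14.6 -17.1  12.6] [-3.26  2.71 -0.01]
90 [-15.5 -17.8  12.2] [-3.51  2.81 -0.01]
93 [-15.4 -19.   11.7] [-3.74  2.84 -0.04]
95 [-16.1 -20.1  10.3] [-3.79  2.75  0.01]
97 [-15.6 -20.1  11.1] [-3.43  2.63 -1.03]
11.1917
```

View pics/w4.png

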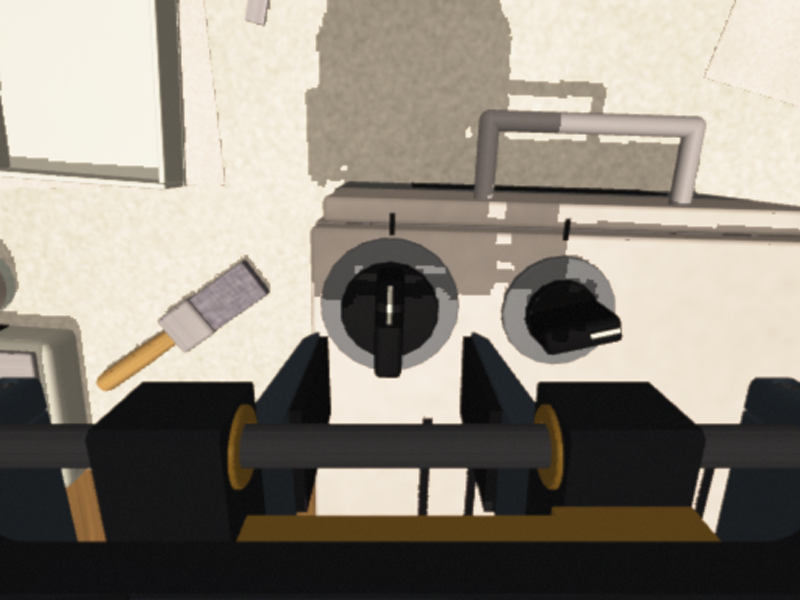

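Heat is at its stop: torque about −1 N m at the end, and the line points at its mark in w4(391,225). Next I'll locate the handle in w4, where the bar runs from (487,120) to (700,125), and grip it with a 30° tilt so the gripper body clears the knobs.

```bash
cat >> h.py <<'E'
def Rt(yaw,t):
    a=np.radians(yaw); t=np.radians(t); f=np.array([np.cos(a),np.sin(a),0]); k=np.array([0,0,1.])
    y=f*np.cos(t)+k*np.sin(t); z=f*np.sin(t)-k*np.cos(t); return np.column_stack([np.cross(y,z),y,z])
YAW=2.3
FX=np.array([np.cos(np.radians(YAW)),np.sin(np.radians(YAW)),0]); FY=np.array([-FX[1],FX[0],0])
E
python3 - <<'E'
from h import *
A=ray("w4",487,121,.158);B=ray("w4",700,125,.158);print(A,B,np.linalg.norm(A-B))
h=(A+B)/2; d=A-B;print(h,np.degrees(np.arctan2(d[1],d[0])))
print("side est", ray("w3",163,8,.158),ray("w3",219,230,.158))
for t in (30,):
  for dd in (0,.09,.182):
    M=Rt(YAW,t); g=h-FX*dd
    for up in (0,.08):
      q=arm.solve_ik(g+M[:,2]*.012-M[:,2]*up,M); print(t,dd,up,None if q is None else np.round(q))
E
```

```text
[0.57413715 0.15807364 0.158     ] [0.56872819 0.28267713 0.158     ] 0.12472083530285114
[0.57143267 0.22037539 0.158     ] -87.51438614235391
side est [0.56926802 0.28254067 0.158     ] [0.57245161 0.15878943 0.158     ]
30 0 0 [ 20.  24. 108. -26.  21.  41.]
30 0 0.08 [ 22.  15. 108. -20.  30.  35.]
30 0.09 0 [ 25.  20. 118. -39.  18.  58.]
30 0.09 0.08 [ 27.   9. 117. -26.  29.  46.]
30 0.182 0 [ 32.  16. 128. -56.  17.  80.]
30 0.182 0.08 [ 36.   3. 125. -33.  31.  60.]
```

Run:
```python
from h import *
h=np.array([.5715,.220,.158]); M=Rt(YAW,22); g=h+M[:,2]*.013
arm.move_to(list(g-M[:,2]*.10),M); arm.grip(.034)
arm.move_l(list(g),feed=.06); print(arm.current_force().round(1))
arm.grip(0.0); print("w",arm.current_width(),arm.current_force().round(1))
arm.move_l(list(g-FX*.09),feed=.06);print(arm.current_force().round(1))
for d in (.15,.17,.177):
    arm.move_l(list(g-FX*d),feed=.06); print(d,arm.current_force().round(1),arm.current_ee_pos().round(4))
shot("side","d5"); shot("scene","s5"); print(arm.current_t())
```

```text
[ 0.5  0.6 -0.5]
w 0.010882458938998123 [0.2 0.4 3.1]
[-2.  12.1  2.9]
0.15 [-1.4 19.9 -2.6] [0.4261 0.2155 0.1462]
0.17 [-2.5 22.  -5.2] [0.4061 0.2148 0.1462]
0.177 [-1.7 23.4 -5.7] [0.3991 0.2146 0.1462]
19.375
```

View pics/s5.png

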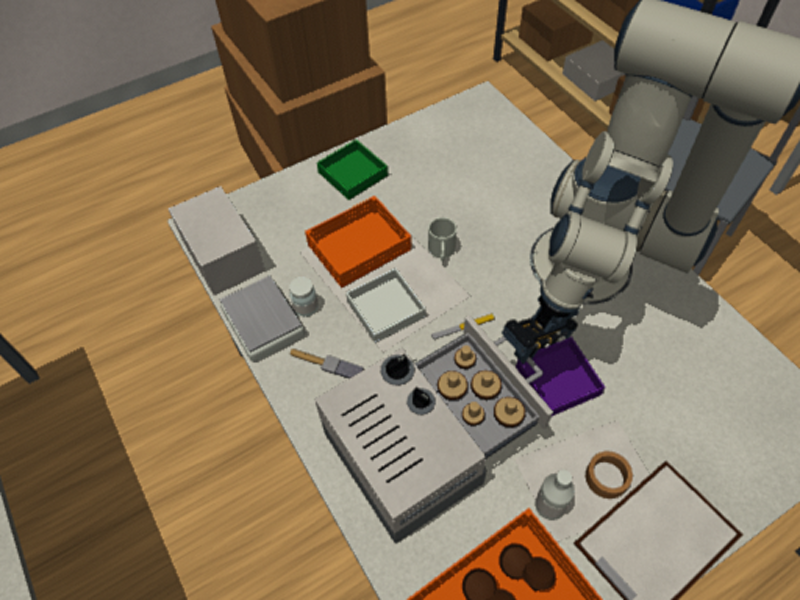

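View pics/d5.png

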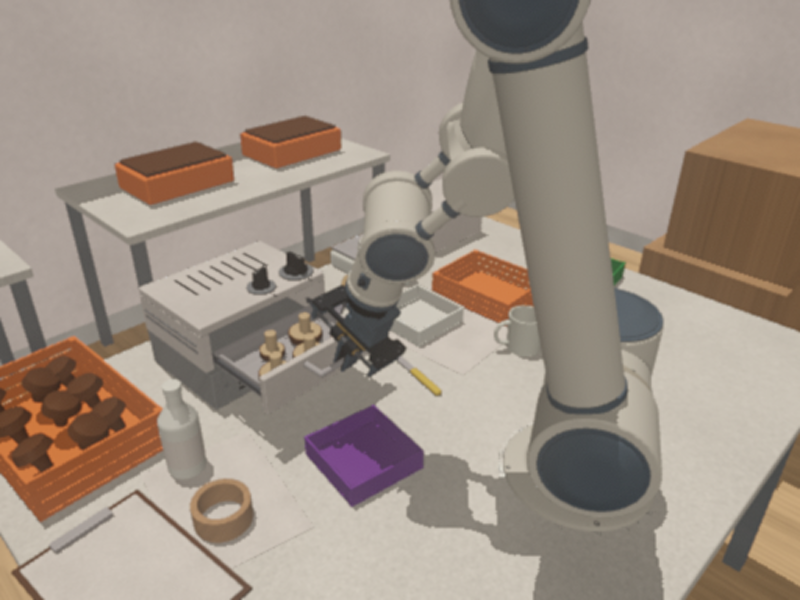

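The drawer is open and five mushrooms are visible at s5(464,357), (453,385), (487,384), (473,413) and (509,411). I'll release the handle and look from above.

Run:
```python
from h import *
M=Rt(YAW,22); arm.grip(.034); p=arm.current_ee_pos(); arm.move_l(list(p-M[:,2]*.10),feed=.12)
print(arm.current_width(),arm.current_force().round(1))
arm.move_to([.54,.21,.42],R(92)); shot("wrist","w6"); print(arm.current_t())
```

```text
0.033959233205623475 [ 0.  -0.3 -0.6]
22.7583
```

View pics/w6.png

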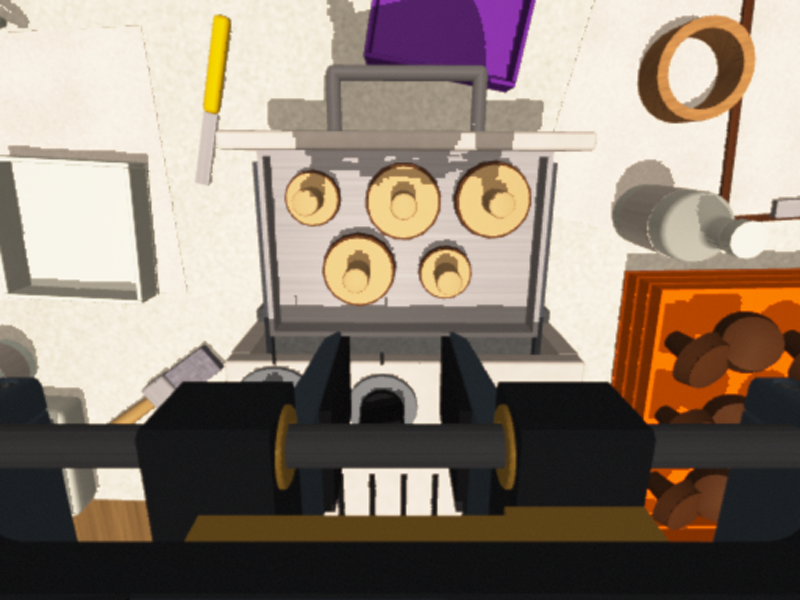

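Run:
```python
from h import *
crop("w6",260,140,300,200,"w6c")
```

```text
(no output)
```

View pics/w6c.png

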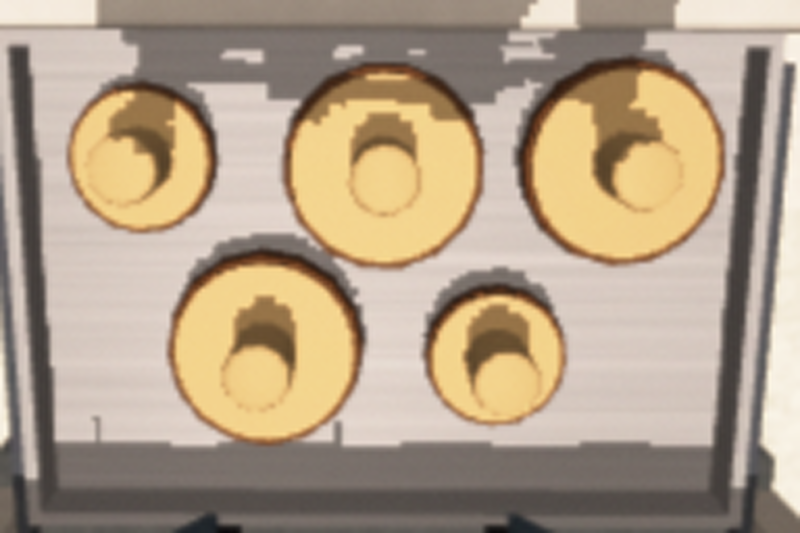

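```bash
cat >> h.py <<'E'
def cp(name,x,y,z,u0=260,v0=140,k=2.6667): return ray(name,u0+x/k,v0+y/k,z)[:2]
def pick(xy,kind,yaw=92):
    z=.1308 if kind=='b' else .127
    arm.move_to([*xy,.24],R(yaw)); arm.grip(.052); arm.move_l([*xy,z],feed=.12); 
    f0=arm.current_force(); arm.grip(0.); print("w",arm.current_width(),"f",f0.round(1),arm.current_force().round(1))
    arm.move_l([*xy,.30],feed=.25); print("w up",arm.current_width())
def place(xy,kind,yaw=92):
    z=(.1308 if kind=='b' else .127)-.1+.005+.0015
    arm.move_to([*xy,.28],R(yaw)); arm.move_l([*xy,.09],feed=.25); arm.move_l([*xy,z],feed=.06)
    print("f",arm.current_force().round(1)); arm.grip(.05); arm.move_l([*xy,.22],feed=.2)
def view(name): arm.move_to([.54,.21,.42],R(92)); shot("wrist",name); print("t",arm.current_t())
E
python3 - <<'E'
from h import *
for n,s,c,k in [("S1",(121,172),(142,158),'s'),("B1",(385,179),(384,167),'b'),("B2",(646,173),(623,163),'b'),("B3",(257,377),(266,347),'b'),("S2",(507,384),(497,356),'s')]:
    print(n,cp("w6",*s,.162 if k=='b' else .158),cp("w6",*c,.125 if k=='b' else .121))
E
```

```text
S1 [0.5021158  0.12985683] [0.50072516 0.130814  ]
B1 [0.50102313 0.21648034] [0.50057122 0.21679401]
B2 [0.49619841 0.30127352] [0.49630537 0.30098665]
B3 [0.56900263 0.17557451] [0.5671093 0.1760449]
S2 [0.56959002 0.26128312] [0.56854546 0.26152015]
```

Stem-top and cap estimates agree to 2 mm. The bigs are B1, B2 and B3; the smalls are S1 and S2. I'll start with B3.

Run:
```python
from h import *
C=np.array([.510,-.375])
pick([.568,.1758],'b'); place(C+[.065,-.03],'b')
shot("wrist","w7"); view("w8")
```

```text
w 0.023468437908613065 f [-0.1  0.4 -1. ] [-1.1 -0.4  3.5]
w up 0.023047360136392307
f [-0.4 -0.3 -0.1]
t 34.525
```

View pics/w7.png

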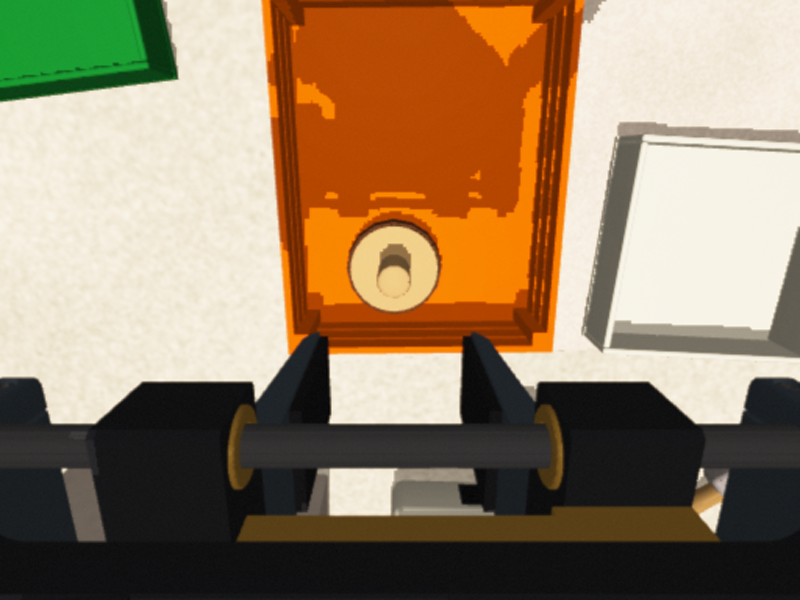

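View pics/w8.png

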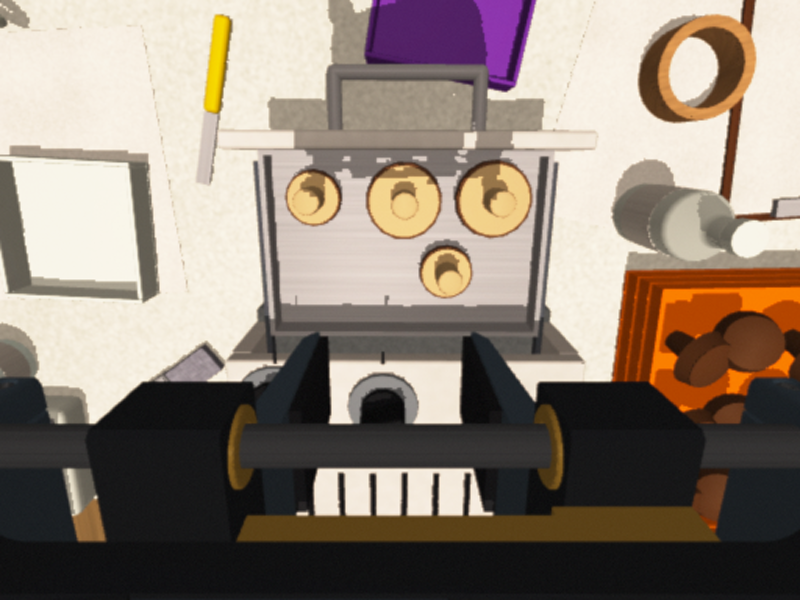

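The first mushroom stands upright in the crate and the other four haven't moved. I'll check the box poses from w7 and carry on.

Run:
```python
from h import *
a=ray("w7",289,352,.065);b=ray("w7",553,352,.065);print(a,b); d=b-a;print(np.linalg.norm(d),np.degrees(np.arctan2(d[1],d[0])), (a+b)/2-.12*np.array([d[1],-d[0],0])/np.linalg.norm(d))
print(ray("w7",394,266,.03),ray("w7",605,350,.045),ray("w7",642,136,.045))
T=np.array([.554,-.163])
pick([.5690,.2614],'s'); place(T+[.03,.03],'s'); view("w9")
```

```text
[ 0.63073218 -0.47894801  0.065     ] [ 0.62426057 -0.28938421  0.065     ]
0.1896742322010595 91.95528740813575 [ 0.50756625 -0.38826046  0.065     ]
[ 0.57284277 -0.40550431  0.03      ] [ 0.6293651  -0.24264392  0.045     ] [ 0.47453933 -0.24210993  0.045     ]
w 0.0005122507160811845 f [ 0.2 -0.4  0.1] [ 0.6 -0.5 -0.4]
w up 0.0005722592038546304
f [ 0.8 -0.5  0.4]
t 45.325
```

View pics/w9.png

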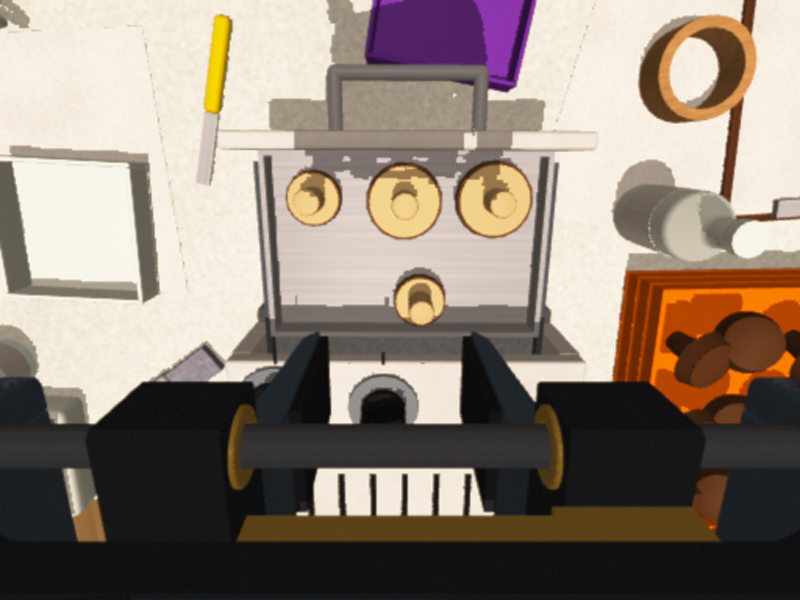

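The grasp closed on nothing: S2 had been knocked to w9(419,300), where it is still upright. I'll pick it again at the new spot, with a guard against empty grips.

```bash
sed -i 's/print("w up",arm.current_width())/w=arm.current_width(); print("w up",w); assert w>.018/' h.py
python3 - <<'E'
from h import *
crop("w9",360,250,120,90,"w9c")
s=ray("w9",421,311,.158);c=ray("w9",419.5,300,.121);print(s,c)
E
```

```text
[0.59667437 0.23481681 0.158     ] [0.5969578  0.23520877 0.121     ]
```

View pics/w9c.png

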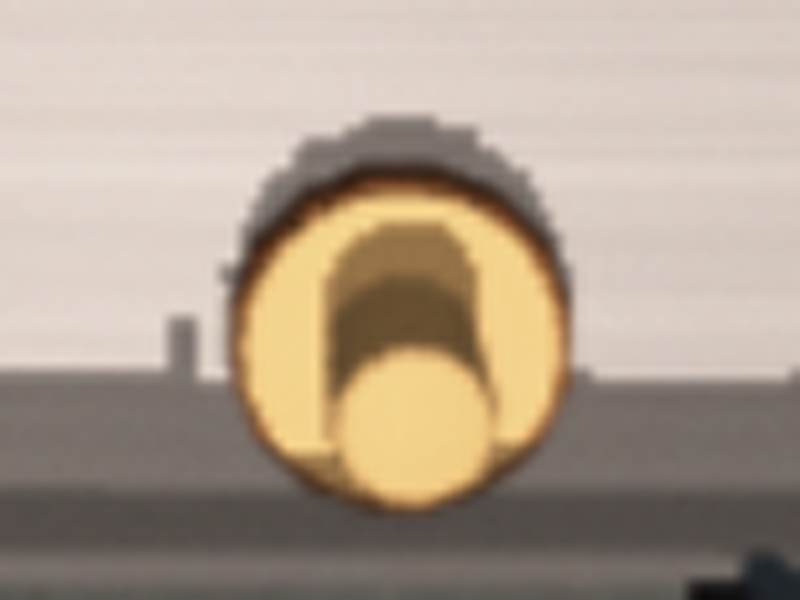

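Run:
```python
from h import *
T=np.array([.554,-.163])
arm.move_to([.592,.235,.30],R(92))
pick([.592,.235],'s'); place(T+[.026,.03],'s'); shot("wrist","w10"); view("w11")
```

```text
w 0.023236881465913645 f [ 0.3  0.7 -0.5] [-1.   0.6  2.2]
w up 0.023480510266230263
f [-1.5  0.  -0.6]
t 55.6333
```

View pics/w10.png

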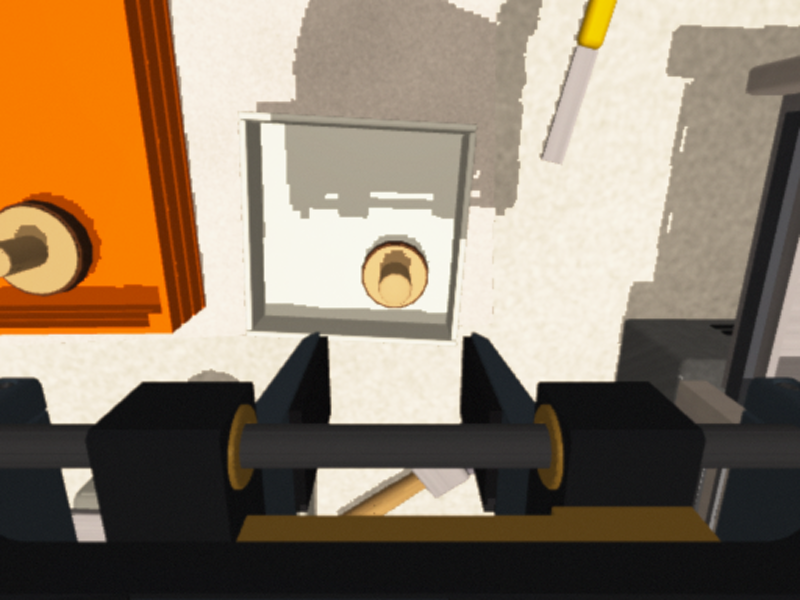

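View pics/w11.png

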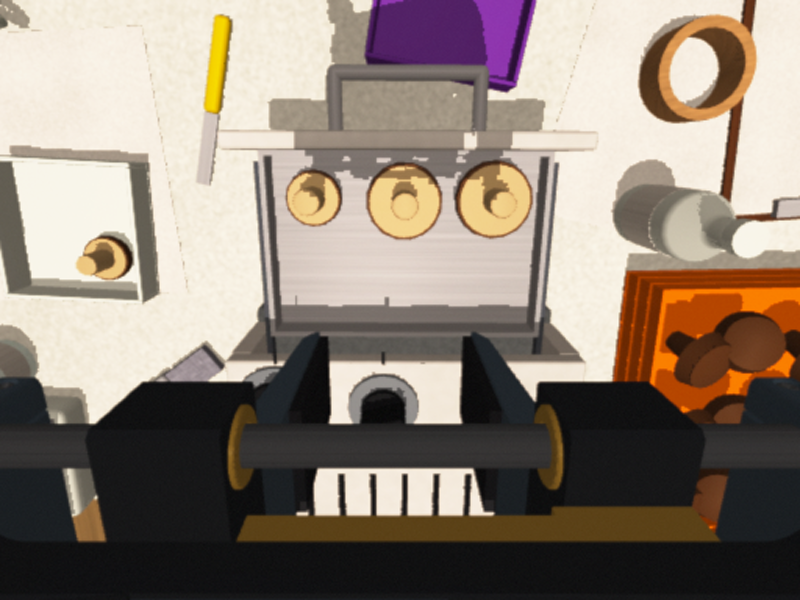

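S2 is upright in the tray and the three left in the drawer haven't moved. I'll do those now.

Run:
```python
from h import *
T=np.array([.554,-.163]); C=np.array([.508,-.382])
pick([.5012,.1303],'s'); place(T+[-.03,-.03],'s')
pick([.5007,.2166],'b'); place(C+[-.065,-.028],'b')
pick([.4963,.3011],'b'); place(C+[0,.04],'b')
arm.move_to([.54,-.25,.42],R(92)); shot("wrist","w12"); view("w13"); shot("scene","s13")
```

```text
w 0.023262317940186943 f [ 1.  -0.6 -0.3] [-1.5 -0.2  3.1]
w up 0.023309038065706007
f [ 1.3 -0.1  0.9]
w 0.023209702945031385 f [-0.3  0.5  1.3] [-1.1 -0.9  3.9]
w up 0.023219507645684447
f [ 1.3 -0.2  0.3]
w 0.023487450773007776 f [0.3 0.8 0.4] [-1.   0.1  3.1]
w up 0.023300432512743986
f [-0.3  0.  -0.8]
t 87.9
```

View pics/w12.png

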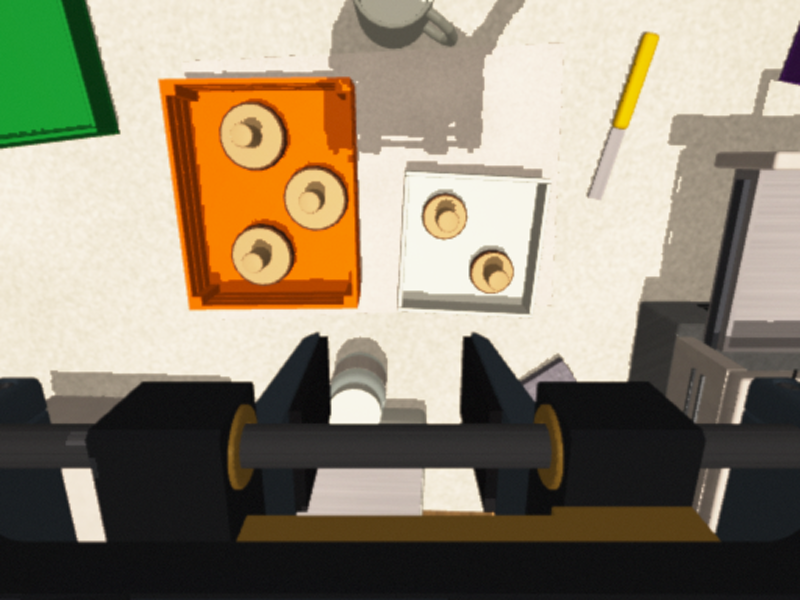

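View pics/w13.png

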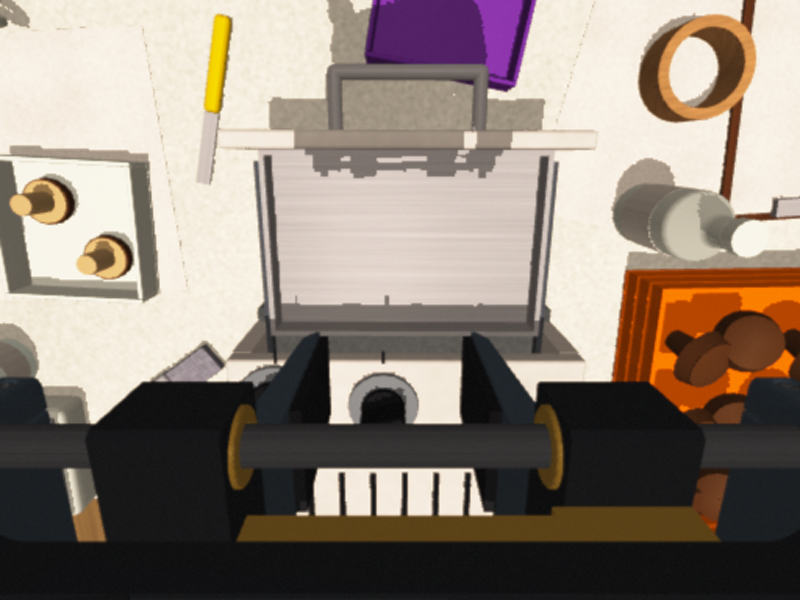

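The drawer is empty in w13 and all five are upright in w12. I'll check their offsets in the boxes.

Run:
```python
from h import *
cr=np.array([ray("w12",*c,.065) for c in [(161,80),(354,78),(359,308),(190,310)]]); print(cr[:,:2].round(3)); C=cr.mean(0)
for m in [(253,135),(316,198),(263,255)]: print("big",(ray("w12",*m,.03)-C)[:2].round(3))
tr=np.array([ray("w12",*c,.045) for c in [(405,173),(550,180),(533,313),(399,307)]]); print(tr[:,:2].round(3)); T=tr.mean(0)
for m in [(444,216),(491,272)]: print("small",(ray("w12",*m,.026)-T)[:2].round(3))
A=ray("w13",333,73,.158);B=ray("w13",482,73,.158);print(A,B)
```

```text
[[ 0.394 -0.487]
 [ 0.386 -0.296]
 [ 0.624 -0.288]
 [ 0.633 -0.478]]
big [-0.067 -0.021]
big [-0.002  0.047]
big [ 0.065 -0.015]
[[ 0.475 -0.241]
 [ 0.477 -0.084]
 [ 0.629 -0.085]
 [ 0.627 -0.242]]
small [-0.03  -0.031]
small [0.034 0.029]
[0.39644189 0.15332984 0.158     ] [0.39234583 0.27461636 0.158     ]
```

Everything is inside limits. Next I'll regrip the handle and push the drawer shut.

Run:
```python
from h import *
M=Rt(2,22); h=np.array([.3944,.2142,.158]); g=h+M[:,2]*.013
arm.move_to(list(g-M[:,2]*.10),M); arm.grip(.034); arm.move_l(list(g),feed=.06); print(arm.current_force().round(1))
arm.grip(0.); print("w",arm.current_width())
e=np.array([.5715,.2202,.158])+M[:,2]*.013
for f in (.5,.9,.97,1,1.012,1.02):
    arm.move_l(list(g+(e-g)*f),feed=.06); F=arm.current_force(); print(f,F.round(1))
    if F[0]<-25: break
arm.grip(.034); p=arm.current_ee_pos(); arm.move_l(list(p-M[:,2]*.10),feed=.12); shot("scene","s14")
arm.move_to([.655,.203,.30],R(14)); arm.grip(.05); shot("wrist","w14"); print(arm.current_t())
```

```text
[0.3 0.  0.6]
w 0.01135977181669752
0.5 [ 0.4 -5.   4. ]
0.9 [ 0.6 -7.6  5.3]
0.97 [ 1.9 -7.2  5.6]
1 [ 1.7 -8.8  4.5]
1.012 [-9.1 -6.2 13.2]
1.02 [-20.   -5.2  21.4]
99.4833
```

View pics/s14.png

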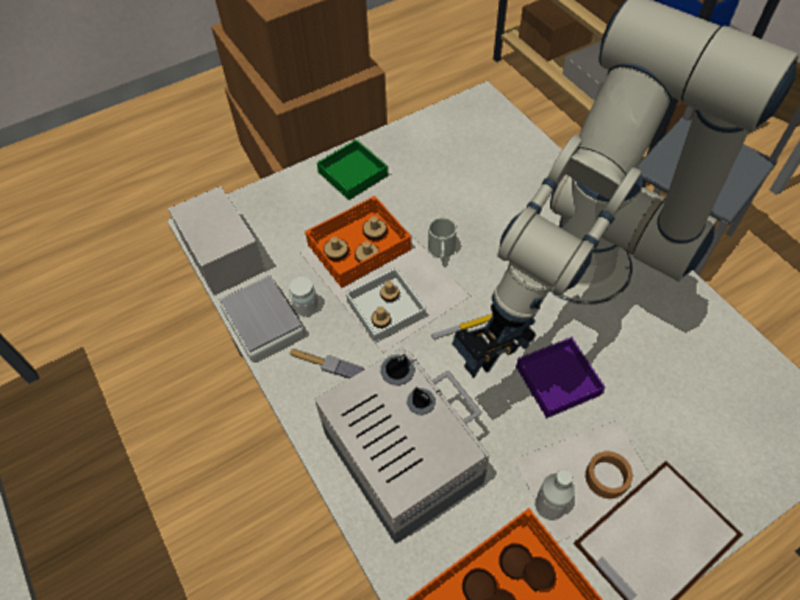

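View pics/w14.png

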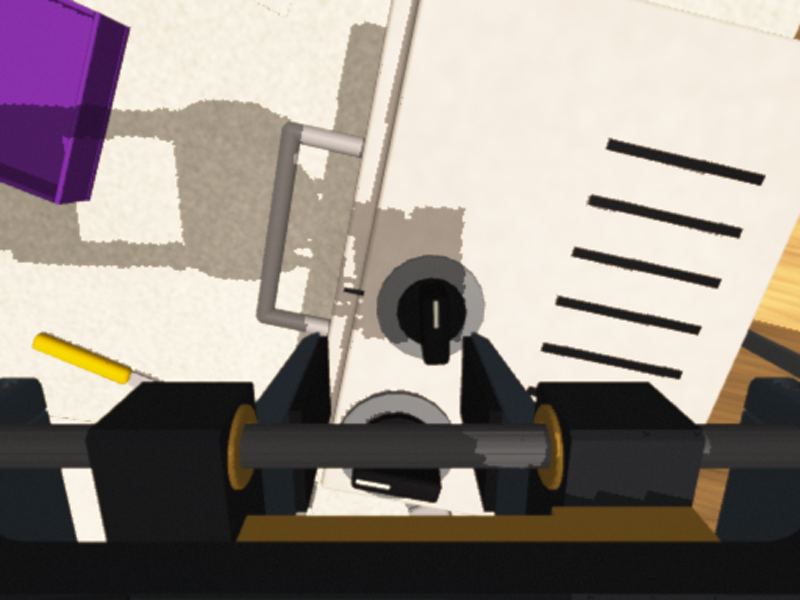

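Run:
```python
from h import *
crop("w14",360,240,150,140,"w14k")
print(ray("w14",431,307,.209), ray("w14",398,450,.209))
d=ray("w14",436,301,.239)-ray("w14",437,328,.239);print(np.degrees(np.arctan2(d[1],d[0])))
A=ray("w14",290,130,.158);B=ray("w14",266,317,.158);print("handle",(A+B)/2)
```

```text
[0.67379462 0.20640279 0.209     ] [0.67830996 0.112087   0.209     ]
107.40705332886874
handle [0.5718511  0.21890129 0.158     ]
```

View pics/w14k.png

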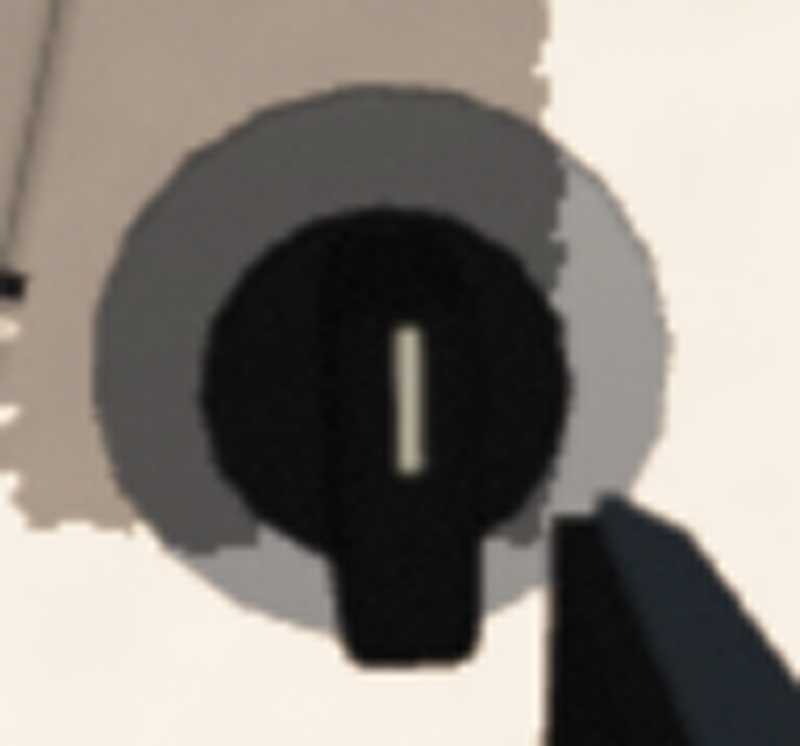

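Run:
```python
from h import *
c=[.6745,.2055]; y0=16.5
arm.move_to([*c,.27],R(y0)); arm.move_l([*c,.217],feed=.08); arm.grip(.0)
print("w",arm.current_width(),arm.current_force().round(1),arm.current_torque().round(2))
for d in [30,55,65,70,73,75,77,79,81]:
    arm.move_to([*c,.217],R(y0+d)); t=arm.current_torque(); print(d,arm.current_force().round(1),t.round(2))
    if abs(t[2])>.7: break
arm.sleep(.3); arm.grip(.05); arm.move_l([*c,.29]); shot("wrist","w15")
arm.move_to([.6,.05,.45],R(92)); shot("wrist","w16"); shot("scene","s16"); print(arm.current_t())
```

```text
w 0.013968245989472734 [ 4.5  0.9 -1.9] [ 0.27 -0.83  0.03]
30 [-3.5 -2.9  4.3] [-0.71  0.69  0.02]
55 [ -8.3 -10.8   7.6] [-2.03  1.46  0.01]
65 [ -8.7 -14.    8.6] [-2.6   1.7   0.02]
70 [ -9.6 -16.2   8.8] [-2.89  1.7  -0.03]
73 [ -9.7 -16.1   8.8] [-3.04  1.72 -0.05]
75 [ -9.3 -17.4   9. ] [-3.2   1.69 -0.05]
77 [ -9.  -16.4   9.7] [-2.97  1.64 -1.07]
106.3167
```

View pics/w15.png

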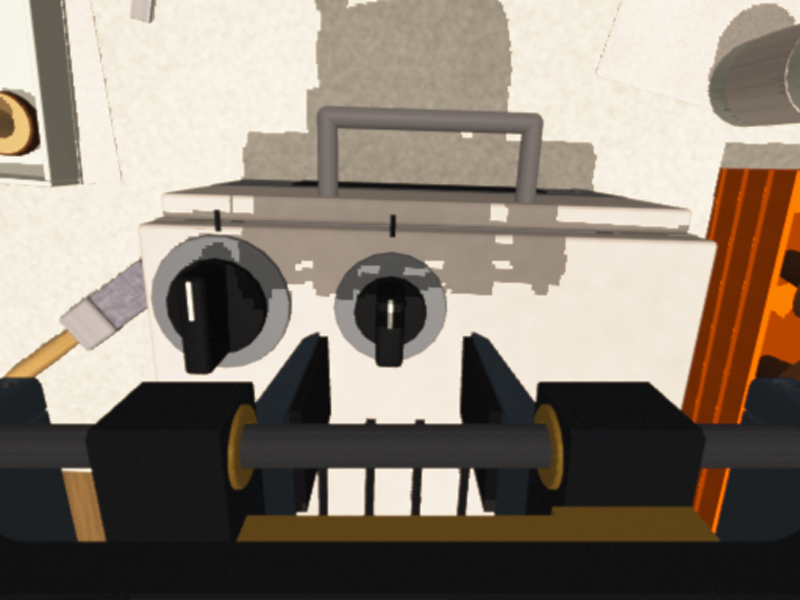

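View pics/w16.png

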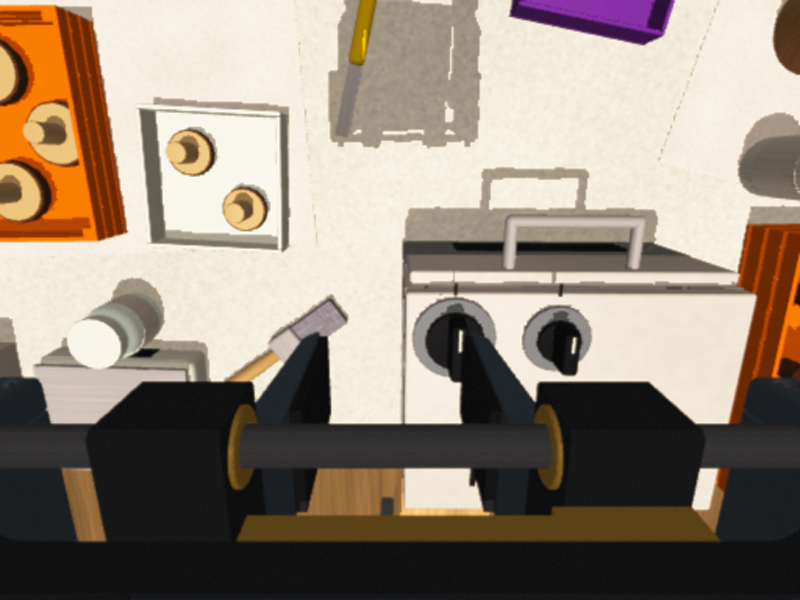

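View pics/s16.png

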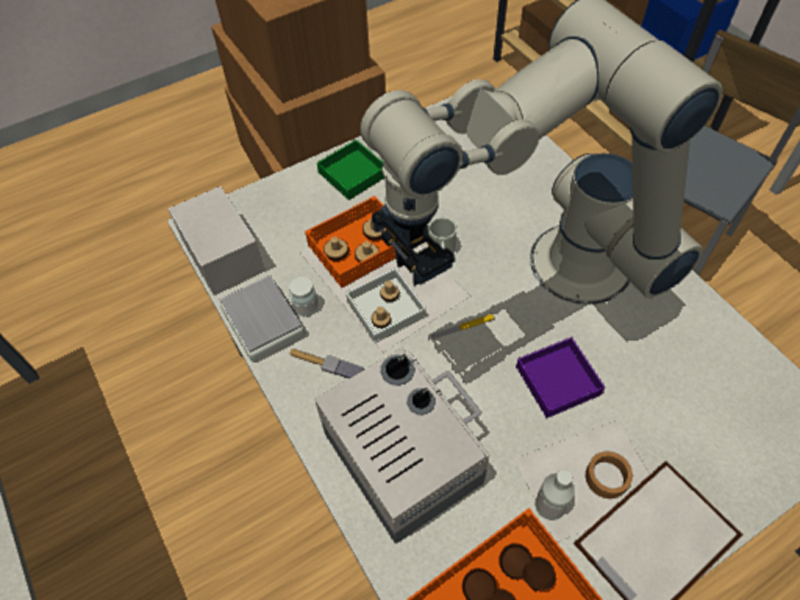

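Both lines point at their marks. I'll check the knob angles numerically (off should be about 182°) before handing in.

Run:
```python
from h import *
crop("w15",140,190,320,200,"w15k")
for n,a,b in [("w15",(187,282),(190,320)),("w15",(390,300),(390,328)),("w16",(460,329),(461,353)),("w16",(573,336),(575,358))]:
    d=ray(n,*a,.239)-ray(n,*b,.239); print(n,np.degrees(np.arctan2(d[1],d[0]))%360)
a=ray("w15",323,117,.158);b=ray("w15",537,121,.158);print("handle",(a+b)/2, np.degrees(np.arctan2(*(b-a)[1::-1])))
```

```text
w15 180.91796261913055
w15 183.32636619471418
w16 186.42852728743662
w16 192.71704274409095
handle [0.57109101 0.21929611 0.158     ] 92.49037920802257
```

View pics/w15k.png

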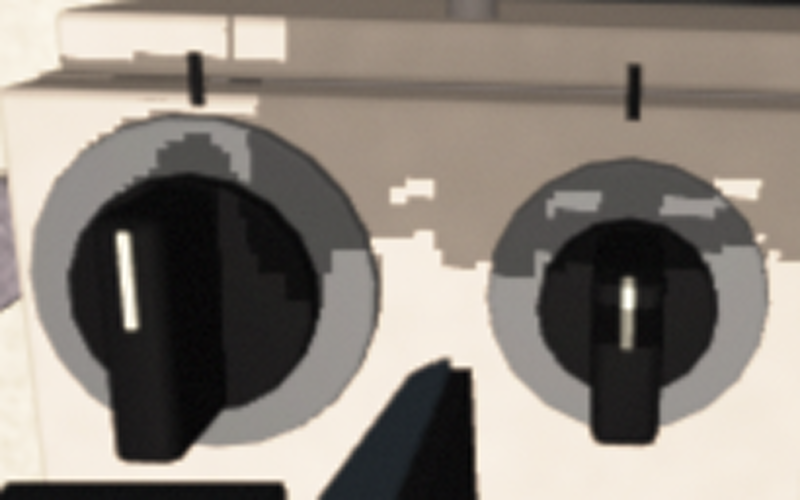

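Run:
```python
from h import *
print(arm.current_force().round(1)); arm.sign_off(); print(arm.current_t())
```

```text
[ 0.9 -0.5 -0.6]
the job is handed in; nothing more can be done
the job is handed in; nothing more can be done
```

I finished the whole job in the required order and handed it in at about 106 s of the 210 s allowed; no verdict came back.

1. **Heat knob:** turned anticlockwise to its stop, where the torque rose to about 1 N m. The line points at its mark.
2. **Drawer:** pulled open about 177 mm.
3. **Mushrooms:** all five were there. The three large ones are in the orange crate and the two small ones in the white tray, stem up. By camera they lie within 67 mm (x) and 47 mm (y) of the crate's centre, and within 34 mm of the tray's.
4. **Drawer shut:** the handle is back within 1 mm of where it started, and a 20 N push met the stop.
5. **Fan knob:** turned anticlockwise to its stop, again about 1 N m.

**What went wrong or disagreed:**
- One small mushroom was knocked aside just before I reached for it, so that grasp closed on nothing. I found it again in the next picture and moved it on the second try.
- My first estimate of the crate's centre was about 12 mm off in y, so I re-measured it; all placings were still inside the limits.
- The last high wrist picture read the knob lines at 186° (heat) and 193° (fan), against about 182° expected. The line is only about 22 pixels long there, and 193° would put the fan past its stop. The closer picture gave 181° and 183°, so I trusted that and the stop torques.

None of the other things on the table look moved in the last pictures, and the gripper was clear of everything at hand-in.

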